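# Cork face up in the mounting stage

### The job

Take the cork-faced pinning plate out of its black rack and load it into the pocket of the white mounting stage with the cork face up: one end goes under the fixed lip, the other end is pressed down past the sprung chrome catch, so that the plate lies fully home and flat on the pocket floor. Leave the other things on the desk where they are.

Things in the scene. Friction and masses are not known exactly. Their poses are not given: they have to be found in the camera images.
- plate: Pinning plate, 120 x 90 x 10 mm, 60 to 120 g: dark grey polymer, tan cork on one large face, three thin ribs on the other. Origin at its centre; x along the 120 mm length, y along the 90 mm width, z out of the cork face. Either end may go in first (they are alike). It starts upright on a 90 mm edge in the rack, x upwards, cork facing any side; its upper 87 mm is clear of the rack.
- rack: Fixed rack: black base 90 x 130 mm, 12 mm thick, with two aluminium rails along its y axis rising to 45 mm above the desk. The slot between them, 12.5 mm wide in x, 102 mm long in y, floor 12 mm above the desk, holds the plate. Origin: centre of the underside, z up.
- stage: Fixed white ceramic mounting stage, 190 x 136 mm; origin at the centre of its underside, z up, x towards the end with the lip (roughly to the robot's left). Its pocket, centred on the origin, is 122.5 mm long in x and 96 mm wide in y; pocket floor 16 mm above the desk; the side walls and the catch-end wall rise 8 mm above that floor.
- pocket (a point): Centre of the pocket floor, axes as the stage. The plate's centre is 5 mm above it when the plate is home.
- lip (a point): Middle of the lower inner edge of the lip, axes as the stage. The lip runs the whole width at the pocket's +x end and overhangs the pocket's end wall by 6 mm; its underside is 16.5 mm and its top 22.5 mm above the pocket floor. A plate end sloping at up to about 60 degrees slips beneath it.
- catch_ball (a point): Centre (when out) of the chrome ball catch, 18 mm in diameter, 16.3 mm above the pocket floor in the middle of its -x end. It sticks 4.5 mm into the pocket and yields to -x against a spring. Pressing the plate's end down past it takes about 5 to 15 N; a plate resting on it slopes about 10 degrees. The housing behind it, 30 mm wide, rises to 34 mm above the pocket floor.
- dishes: Stack of three glass petri dishes, 96 mm across, 51 mm high; origin under its centre.
- forceps: Titanium forceps lying flat, 140 mm long along x, 8 mm high; origin underneath near the middle.
- tray: Grey polymer unit tray, 190 x 140 x 45 mm, open; origin under its centre.
- loupe: Black loupe standing on the desk, 52 mm across, 45 mm high; origin under its centre.
- jar: Glass jar with a steel cap, 64 mm across, 85 mm high; origin under its centre.
Not all that is in view belongs to the job. There is more than one size of the plate; the one meant has the size given above.

How it is judged:
At the end, for the whole second after the job is handed in: The plate lies at rest in the stage pocket, cork face up and level within 0.06 rad, its length along the pocket within 0.07 rad, its centre within 5 mm of the pocket's centre horizontally and 3 to 7.5 mm above the pocket floor (angle between plate's own z axis and vertical below 0.06 rad and angle between the x axis of plate and the x axis of stage, either way round below 0.07 rad and horizontal distance between plate and pocket below 0.005 m and z of plate in the frame of pocket between 0.003 and 0.0075 m and linear speed of plate below 0.02 m/s); the robot touches nothing.
It fails at once if the petri dishes, forceps, tray, loupe or jar is moved by more than 25 mm (distance of any of dishes, forceps, tray, loupe, jar from where it was at the start of the episode above 0.025 m).
It also fails if it takes over 56 s, if anything falls off the work surface, if the arm or the gripper's body presses on something with over 40 N, if the wrist force passes 120 N, or if a joint passes its speed limit or range.

### The arm

A 6-joint arm with a two-finger parallel gripper is mounted at the origin on the work surface. World frame = base frame: x ahead of the robot, y to its left, z up, the work surface at z = 0. Lengths are in m, angles in rad, forces in N, time in s.
With the tool pointing down it reaches from about 0.225 to 0.725 m from the base axis. Payload 3.1 kg.
Tool frame: the origin (TCP) lies at the very end of the fingers, on their centre line; the grasp point (between the pads) lies 19 mm behind it (ctrl.grip_point_offset is the distance from the TCP to the grasp point, in m); z points along the fingers, y is the line along which they close (so a half turn about z gives the same grasp; the last joint's range is limited). The gripper opens to 85 mm and grips with 20 to 120 N. Pads are 22 mm wide; open, the fingers measure 114 mm over their backs; the gripper's body (76 mm by 85 mm) begins 54 mm behind the grasp point. The pads swing forward as they close: fully open they stand 13 mm farther back than shut.
Start: joints at [1.157, 0.048, 0.099, 1.622, 0, 1.443], TCP at [0.148, 0.504, 0.231] pointing down, gripper open.
Joint ranges: [-2.91, 2.91], [-0.99, 1.94], [-1.21, 1.42], [-2.12, 2.29], [-1.49, 1.47], [-3.14, 3.14]. Speed limits (rad/s): [2.79, 2.79, 3.14, 3.14, 3.14, 3.14].

### API

Orientations are given as a unit quaternion [x, y, z, w].
In Python, from cell import ctrl gives the robot as it stands.
- The arm moves only by the shell command python3 -m inch 'ROWS' [FORCE]. ROWS is text: rows parted by semicolons, each of 7 numbers parted by spaces: the shift along the tool's x, y, z normalised to -1 to 1, where 1 is 30 cm, then the turn, a rotation vector about the tool's x, y, z normalised to -1 to 1, where 1 is pi rad, then the opening, from -1 (shut) to 1 (fully open). In form: tx ty tz ax ay az grip; .... A call has 1 to 12 rows; each row is the pose to reach, as a shift and turn from the pose commanded when the call began, along the tool's axes at that moment, turning the shorter way round; what a row does not reach only later rows make up. A row lasts 1/8 s, in which the tool goes at most 62.5 mm and 10.7 degrees, less where a joint would pass 70% of its speed; a pose out of reach is approached as far as the arm can. A call with a number of a shift or a turn outside -1 to 1 is refused whole. A call with a gripper value outside its range is refused whole. The fingers move at their own pace and stop on an object; FORCE is the grip in N (left out, the last holds). Time passes only in rows, so rows that repeat a pose let the fingers close. It gives the time, the measured TCP pose, the force, the opening and the grip force at its end, in the units of the state.
- ctrl.sense(): the state, without advancing time (a new reading comes with each control period).
- ctrl.snapshot(name): name is "scene" or "top" or "wrist"; returns the picture (480x640x3 uint8, blue, green, red); there is no depth.
- ctrl.camera_info(name): a dict with "fovy" (degrees; the focal length in pixels is half the picture's height over the tangent of half this angle, whatever the lens; pixels are square), "cx", "cy" (the principal point, pixels), "extrinsics" (4x4, takes a point from camera to world coordinates). Camera axes: x right, y up, looking along -z (the intrinsics and any distortion apply to the point x, -y, -z); pixel columns grow to the right and rows downward; lengths in m; the calibration is good to about 2 mm. A picture is of the moment at which its call begins: read the wrist's pose just before it. camera_info takes no time and is no camera call; for the wrist camera it gives the pose at the moment of the call.
- ctrl.finish_job(): hands the job in; it is judged then, once.
The state is a dict: "t": time; "q": joint angles; "joint_velocities": joint speeds; "effort": joint torques, N m; "ee_pos": TCP position; "orientation": TCP orientation; "ft_force": force on the tool from outside, world axes, zero at the start; "torque": the same for the moment, N m; "grip_width": opening from 0.0 (shut) to 1.0 (fully open); "grip_force": force on a finger pad.
Only numpy, scipy, OpenCV 4.12 (cv2) and the standard library are available. Lean on these libraries where they do the work, as an engineer would, in place of code of your own. Each camera call takes 0.05 s, during which the arm holds its last target. There are 200 camera calls.

## Working session

There is one attempt and no reset: what is moved stays moved. The work goes in short steps, Python scripts to look and compute and a shell command to move; the robot and the scene stay as the last step left them, time stands still between calls to the robot, and variables do not carry over. Pictures are saved under pics/ and viewed, at most 10 in all, crops included, and the job is handed in when it is done.

```bash
ls; mkdir -p pics
python3 - <<'E'
from cell import ctrl
import cv2,numpy as np
for n in("scene","top"):
    im=ctrl.snapshot(n);cv2.imwrite(f"pics/{n}0.png",im)
    i=ctrl.camera_info(n);print(n,i)
print(ctrl.sense())
E
```

```text
pics
scene {'fovy': 54.73414170968958, 'cx': 316.67784776675984, 'cy': 239.97324271564236, 'extrinsics': array([[ 0.01003134, -0.68427569,  0.72915441,  1.3057829 ],
       [ 0.9999308 ,  0.01134563, -0.00310923,  0.06705339],
       [-0.00614515,  0.72913515,  0.68434215,  0.77991968],
       [ 0.        ,  0.        ,  0.        ,  1.        ]])}
top {'fovy': 49.90272642919496, 'cx': 322.0086158053758, 'cy': 238.48305814087487, 'extrinsics': array([[-0.01884011,  0.99616978, -0.08538635,  0.42737327],
       [-0.99975441, -0.01777323,  0.01323781,  0.09772723],
       [ 0.01166952,  0.08561478,  0.99625997,  1.11054952],
       [ 0.        ,  0.        ,  0.        ,  1.        ]])}
{'t': 0.1, 'q': array([ 1.15719311e+00,  4.86694348e-02,  9.77483674e-02,  1.62203042e+00,
       -7.68761855e-06,  1.44299559e+00]), 'joint_velocities': array([-1.12497524e-03, -9.87963528e-05,  6.52339903e-03, -7.46867287e-04,
        6.41740480e-04, -2.81623398e-03]), 'effort': array([ 2.74178317e-03, -3.39852798e+01,  3.20934749e+01,  1.57668244e-02,
       -4.90367597e-05,  2.94268876e-07]), 'ee_pos': array([0.1477973 , 0.50317668, 0.23023494]), 'orientation': array([ 1.42415288e-01,  9.89806408e-01, -1.03936817e-03, -2.84450172e-04]), 'ft_force': array([-0.78159271, -0.48455584,  0.38460558]), 'torque': array([-0.02799544, -0.00246386,  0.00406625]), 'grip_force': 0.0, 'grip_width': 1.0073213216730919}
```

View pics/scene0.png

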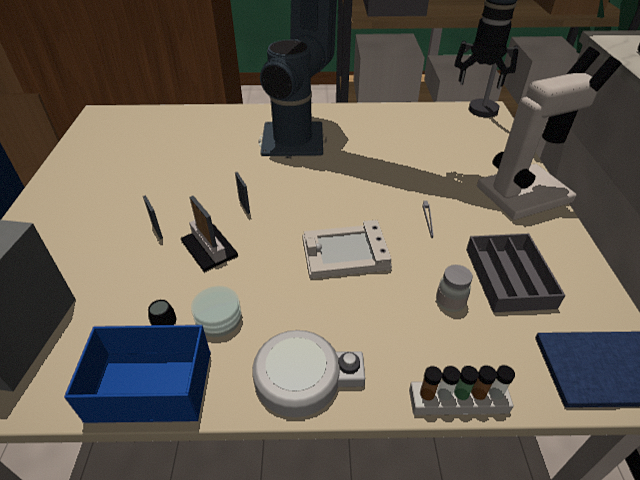

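View pics/top0.png

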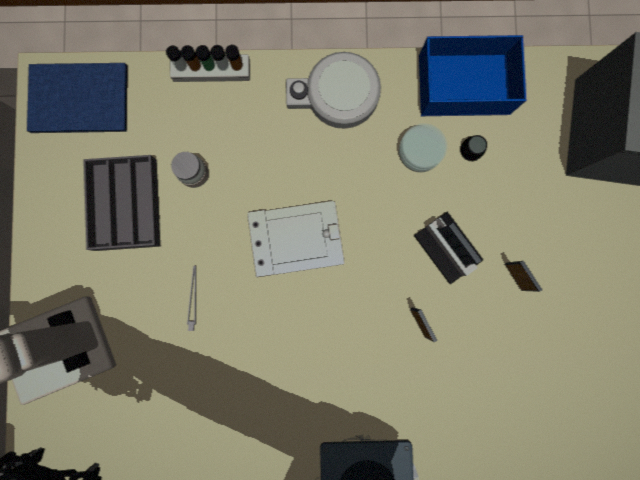

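The top view shows the stage at (296,238) with its lip on the left at (258,242) and its catch at (333,232). Three plates could be the one meant:
- In the black rack, scene (202,218), top (450,247).
- Standing free, scene (153,220), top (522,272).
- Standing free, scene (243,195), top (422,320).

The one in the rack fits the description, and it also looks the tallest. I'll confirm that with an enlarged crop.

```bash
python3 - <<'E'
import cv2,numpy as np
s=cv2.imread("pics/scene0.png");t=cv2.imread("pics/top0.png")
def c(im,x,y,w,h): return cv2.resize(im[y:y+h,x:x+w],(400,300),interpolation=cv2.INTER_CUBIC)
m=np.vstack([np.hstack([c(s,140,170,132,99),c(t,400,195,160,120)]),np.hstack([c(s,295,205,108,81),c(t,236,193,120,90)])])
cv2.imwrite("pics/crop1.png",np.clip(m*1.3,0,255).astype(np.uint8))
E
cat > h.py <<'E'
import numpy as np
from cell import ctrl
from scipy.spatial.transform import Rotation as R
def ray(n,u,v,E=None):
    i=ctrl.camera_info(n);E=i["extrinsics"] if E is None else E
    f=240/np.tan(np.radians(i["fovy"]/2))
    return E[:3,3],E[:3,:3]@np.array([(u-i["cx"])/f,-(v-i["cy"])/f,-1])
def onz(n,u,v,z):
    o,d=ray(n,u,v);return o+d*(z-o[2])/d[2]
def tri(rs):
    A=0;b=0
    for o,d in rs:
        d=d/np.linalg.norm(d);P=np.eye(3)-np.outer(d,d);A=A+P;b=b+P@o
    return np.linalg.solve(A,b)
def proj(n,p):
    i=ctrl.camera_info(n);E=i["extrinsics"];f=240/np.tan(np.radians(i["fovy"]/2))
    c=E[:3,:3].T@(np.array(p)-E[:3,3]);return np.array([i["cx"]-f*c[0]/c[2],i["cy"]+f*c[1]/c[2]])
def rel(pos,Rt,E=None):
    "normalised row from the measured pose to target pos, Rotation"
    s=ctrl.sense();R0=R.from_quat(s["orientation"])
    return np.round(np.r_[R0.inv().apply(np.array(pos)-s["ee_pos"])/.3,(R0.inv()*Rt).as_rotvec()/np.pi],4)
E
```

```text
(no output)
```

View pics/crop1.png

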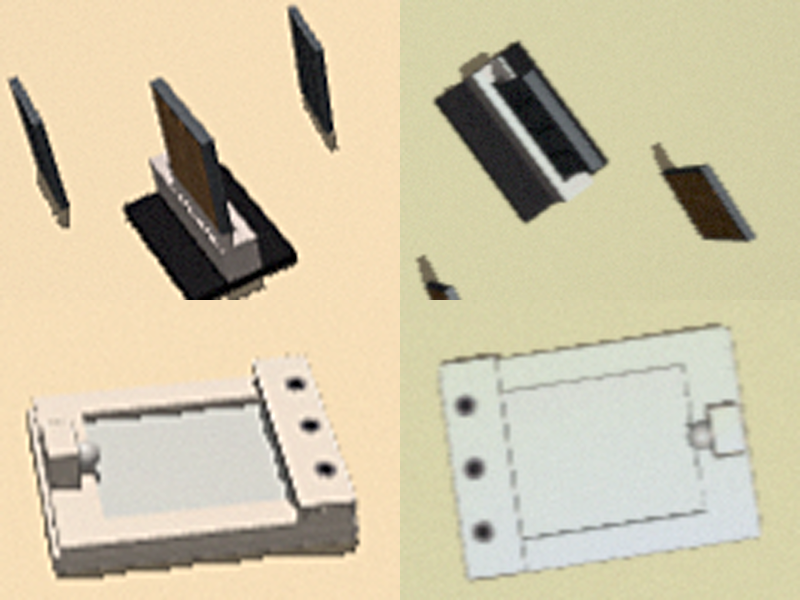

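The crop confirms it. The rack plate sits between the rails, with its cork face towards the scene camera (+x, -y) and its ribs towards the top camera. Next I measure the plate's top edge and the stage.

Run:
```python
from h import *
S=lambda u,v:(140+u*.33,170+v*.33)
T=lambda u,v:(400+(u-400)*.4,195+v*.4)
for nm,a,b in(("A",(157,79),(601,163)),("B",(216,141),(531,75))):
    print(nm,onz("scene",*S(*a),.132).round(4),onz("top",*T(*b),.132).round(4),tri([ray("scene",*S(*a)),ray("top",*T(*b))]).round(4))
G=lambda u,v:(236+(u-400)*.3,193+(v-300)*.3)
P=[onz("top",*G(u,v),z) for u,v,z in((735,325,.024),(760,537,.024),(470,578,.0385),(440,362,.0385))]
for p in P:print(p.round(4))
c=sum(P)/4;print("centre",c,"sides",[np.linalg.norm((P[i]-P[(i+1)%4])[:2]).round(4) for i in range(4)])
x=(P[2]+P[3]-P[0]-P[1]);print("yaw",np.degrees(np.arctan2(x[1],x[0])))
S2=lambda u,v:(295+u*.27,205+(v-300)*.27)
b=tri([ray("scene",*S2(90,458)),ray("top",*G(698,434))]);print("ball",b)
L=[onz("top",*G(*p),.0385) for p in((497,355),(525,572))];print("lip edge",L)
```

```text
A [ 0.4646 -0.2129  0.132 ] [ 0.4644 -0.2161  0.132 ] [ 0.4642 -0.2145  0.1321]
B [ 0.5376 -0.1572  0.132 ] [ 0.5327 -0.1653  0.132 ] [ 0.5327 -0.1623  0.1287]
[0.6011 0.0509 0.024 ]
[0.4655 0.038  0.024 ]
[0.4429 0.2195 0.0385]
[0.5785 0.2372 0.0385]
centre [0.52198694 0.1364153  0.03125   ] sides [np.float64(0.1362), np.float64(0.1829), np.float64(0.1367), np.float64(0.1877)]
yaw 97.0138113818778
ball [0.53118196 0.0761483  0.02830068]
lip edge [array([0.58227042, 0.20146392, 0.0385    ]), array([0.44597356, 0.18536777, 0.0385    ])]
```

```bash
cat >> h.py <<'E'
def down(deg,tilt=0):
    "tool down with y at heading deg, then turned by tilt deg about tool x"
    a=np.radians(deg);y=np.array([np.cos(a),np.sin(a),0]);z=np.array([0,0,-1.])
    return R.from_matrix(np.c_[np.cross(y,z),y,z])*R.from_euler("x",tilt,degrees=True)
E
python3 - <<'E'
from h import *
print(rel([.4985,-.1885,.25],down(-52)))
print(ctrl.camera_info("wrist"))
E
```

```text
[-1.7716e+00 -1.8826e+00 -6.2300e-02 -5.0000e-04  7.0000e-04  6.9790e-01]
{'fovy': 62.21809323191916, 'cx': 318.77155002701767, 'cy': 241.56753942651446, 'extrinsics': array([[ 0.281776  , -0.92280111, -0.2627554 ,  0.0814496 ],
       [ 0.95947806,  0.27042276,  0.07920471,  0.52292875],
       [-0.00203516, -0.27442603,  0.96160606,  0.37247217],
       [ 0.        ,  0.        ,  0.        ,  1.        ]])}
```

```bash
python3 -m inch '-.89 -.94 -.06 0 0 .35 1;-.89 -.94 -.06 0 0 .35 1;-.89 -.94 -.06 0 0 .35 1;-.89 -.94 -.06 0 0 .35 1;-.89 -.94 -.06 0 0 .35 1;-.89 -.94 -.06 0 0 .35 1;-.89 -.94 -.06 0 0 .35 1;-.89 -.94 -.06 0 0 .35 1;-.89 -.94 -.06 0 0 .35 1'; python3 -c "
from h import *
print(rel([.4985,-.1885,.25],down(-52)))"
```

```text
t: 1.23
ee_pos: [0.3242, 0.1584, 0.249]
orientation: [0.638, 0.77, -0.0, -0.0]
ft_force: [-0.9, -0.7, 0.5]
grip_width: 1.003
grip_force: 0.0
[-1.2439e+00  3.5670e-01 -4.0000e-03 -3.0000e-04  0.0000e+00  3.4820e-01]
```

```bash
python3 -m inch '-1 .29 0 0 0 .35 1;-1 .29 0 0 0 .35 1;-1 .29 0 0 0 .35 1;-1 .29 0 0 0 .35 1;-1 .29 0 0 0 .35 1;-1 .29 0 0 0 .35 1;-1 .29 0 0 0 .35 1;-1 .29 0 0 0 .35 1'
python3 - <<'E'
from h import *
import cv2
print(rel([.4985,-.1885,.25],down(-52)),ctrl.sense()["q"].round(2))
im=ctrl.snapshot("wrist");cv2.imwrite("pics/w1.png",im)
np.save("w1.npy",ctrl.camera_info("wrist")["extrinsics"])
print(proj("wrist",[.4642,-.2145,.132]),proj("wrist",[.5327,-.1625,.132]))
E
```

```text
t: 2.22
ee_pos: [0.4656, -0.1195, 0.2494]
orientation: [0.946, 0.325, 0.0, -0.0]
ft_force: [0.8, 0.2, -0.0]
grip_width: 1.0
grip_force: 0.0
[-0.0549  0.2489 -0.002  -0.     -0.     -0.0005] [-0.39 -0.06  0.03  1.66  0.    2.09]
[421.49670523 315.4218196 ] [432.31182145 196.41310971]
```

View pics/w1.png

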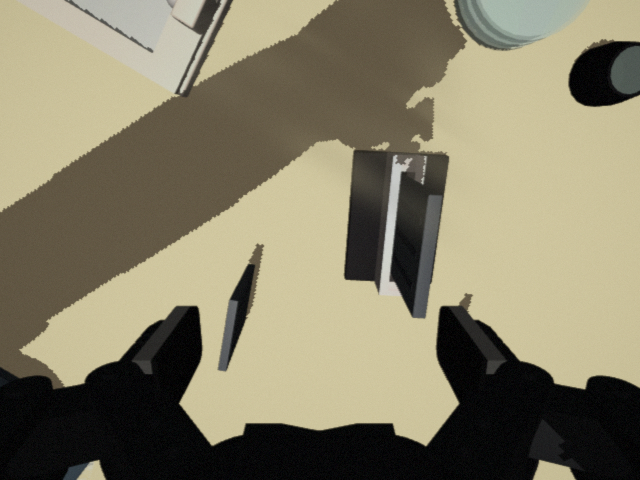

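The wrist view shows the plate's top edge as a grey strip, with end midpoints at (435,195) and (420,317).

Run:
```python
from h import *
B=onz("wrist",435,195,.132);A=onz("wrist",420,317,.132)
d=B-A;ang=np.degrees(np.arctan2(d[1],d[0]));print(A,B,np.linalg.norm(d),ang,(A+B)/2)
print(np.linalg.norm(onz("wrist",414.5,317,.132)-onz("wrist",426,317,.132)))
m=(A+B)/2
print(rel([m[0],m[1],.25],down(ang-90)),rel([m[0],m[1],.089],down(ang-90)))
```

```text
[ 0.46261173 -0.21448538  0.132     ] [ 0.53447882 -0.16326246  0.132     ] 0.08825342317964208 35.47919154824424 [ 0.49854527 -0.18887392  0.132     ]
0.008260286675667312
[-5.510e-02  2.499e-01 -1.500e-03  1.000e-04 -1.000e-04  1.330e-02] [-5.530e-02  2.498e-01  5.352e-01  1.000e-04 -1.000e-04  1.330e-02]
```

```bash
python3 -m inch '-.055 .25 0 0 0 .013 1;-.055 .25 0 0 0 .013 1;-.055 .25 .15 0 0 .013 1;-.055 .25 .3 0 0 .013 1;-.055 .25 .42 0 0 .013 1;-.055 .25 .53 0 0 .013 1;-.055 .25 .53 0 0 .013 1;-.055 .25 .53 0 0 .013 1' && python3 -m inch '0 0 0 0 0 0 -1;0 0 0 0 0 0 -1;0 0 0 0 0 0 -1;0 0 0 0 0 0 -1;0 0 0 0 0 0 -1;0 0 0 0 0 0 -1;0 0 0 0 0 0 -1;0 0 0 0 0 0 -1;0 0 0 0 0 0 -1' 60
```

```text
t: 3.28
ee_pos: [0.499, -0.1902, 0.092]
orientation: [0.953, 0.304, 0.001, 0.001]
ft_force: [0.4, -0.9, -0.7]
grip_width: 0.999
grip_force: 0.0
t: 4.4
ee_pos: [0.4981, -0.1902, 0.0906]
orientation: [0.953, 0.303, 0.0, -0.0]
ft_force: [-2.2, 2.0, 5.7]
grip_width: 0.109
grip_force: 59.0
```

```bash
python3 -m inch '0 0 -.1 0 0 0 -1;0 0 -.2 0 0 0 -1;0 0 -.35 0 0 0 -1;0 0 -.5 0 0 0 -1;0 0 -.6 0 0 0 -1;0 0 -.6 0 0 0 -1;0 0 -.6 0 0 0 -1'
python3 - <<'E'
from h import *
s=ctrl.sense();print(s["ft_force"],s["q"].round(2))
st=np.array([.5225,.139]);xs=np.array([np.cos(np.radians(97)),np.sin(np.radians(97))])
p=st+xs*(-.03)
print(rel([*p,.27],down(97)))
E
```

```text
t: 5.28
ee_pos: [0.4981, -0.1906, 0.2685]
orientation: [0.953, 0.303, -0.001, -0.0]
ft_force: [0.0, 0.3, -1.5]
grip_width: 0.107
grip_force: 58.7
[ 0.04485965  0.32432974 -1.52472456] [-0.49  0.08  0.21  1.7  -0.    2.03]
[ 6.536e-01 -7.618e-01 -4.700e-03 -6.000e-04 -5.000e-04 -8.429e-01]
```

```bash
python3 -m inch '.05 -.06 0 0 0 -.06 -1;.11 -.13 0 0 0 -.12 -1;.16 -.19 0 0 0 -.18 -1;.22 -.25 0 0 0 -.24 -1;.27 -.31 0 0 0 -.3 -1;.33 -.38 0 0 0 -.36 -1;.38 -.44 0 0 0 -.42 -1;.43 -.5 0 0 0 -.48 -1;.48 -.56 0 0 0 -.54 -1;.54 -.63 0 0 0 -.6 -1;.6 -.7 0 0 0 -.66 -1;.654 -.762 0 0 0 -.72 -1' && python3 -c "
from h import *
st=np.array([.5225,.139]);xs=np.array([np.cos(np.radians(97)),np.sin(np.radians(97))])
p=st+xs*(-.03)
print(rel([*p,.27],down(97)));s=ctrl.sense();print(s['q'].round(2))
"
```

```text
t: 6.78
ee_pos: [0.5255, 0.1103, 0.2673]
orientation: [0.134, 0.991, -0.001, -0.002]
ft_force: [0.3, -0.0, -1.6]
grip_width: 0.11
grip_force: 58.6
[-0.003  -0.0029 -0.0089 -0.0003 -0.0013 -0.1246]
[ 0.08  0.1   0.22  1.7  -0.    0.35]
```

```bash
cat >> h.py <<'E'
st=np.array([.5225,.139]);yaw=97.
def stage(x,y,z,t=0):
    a=np.radians(yaw);X=np.array([np.cos(a),np.sin(a)]);Y=np.array([-X[1],X[0]])
    return np.r_[st+X*x+Y*y,z]
E
python3 - <<'E'
from h import *
print(rel(stage(-.071,0,.13),down(yaw,-50)),rel(stage(-.071,0,.22),down(yaw,-50)))
E
```

```text
[-0.0569 -0.1284  0.4578 -0.2744  0.0531 -0.1171] [-0.0558 -0.1289  0.1578 -0.2744  0.0531 -0.1171]
```

```bash
python3 -m inch '-.055 -.129 .1 -.274 .053 -.117 -1;-.055 -.129 .1 -.274 .053 -.117 -1;-.055 -.129 .1 -.274 .053 -.117 -1;-.055 -.129 .1 -.274 .053 -.117 -1;-.055 -.129 .1 -.274 .053 -.117 -1;-.055 -.129 .1 -.274 .053 -.117 -1;-.055 -.129 .2 -.274 .053 -.117 -1;-.055 -.129 .35 -.274 .053 -.117 -1;-.055 -.129 .458 -.274 .053 -.117 -1;-.055 -.129 .458 -.274 .053 -.117 -1;-.055 -.129 .458 -.274 .053 -.117 -1'
python3 - <<'E'
from h import *
import cv2
print(rel(stage(-.071,0,.13),down(yaw,-50)),ctrl.sense()["q"].round(2),ctrl.sense()["ft_force"])
w=ctrl.snapshot("wrist");s=ctrl.snapshot("scene");t=ctrl.snapshot("top")
for n,i in(("w2",w),("s2",s),("t2",t)):cv2.imwrite(f"pics/{n}.png",i)
np.save("w2.npy",ctrl.camera_info("wrist")["extrinsics"])
c=lambda im,x,y,w,h: cv2.resize(im[y:y+h,x:x+w],(400,300),interpolation=cv2.INTER_CUBIC)
m=np.hstack([cv2.resize(w,(400,300)),c(s,270,170,160,120)]);cv2.imwrite("pics/m2.png",np.vstack([m,np.hstack([c(t,236,173,120,90),c(t,236,173,120,90)*0])]))
E
```

```text
t: 8.15
ee_pos: [0.532, 0.0683, 0.1347]
orientation: [-0.054, 0.905, 0.421, -0.022]
ft_force: [0.1, 0.2, -0.6]
grip_width: 0.108
grip_force: 59.0
[ 0.0028 -0.0114  0.0109 -0.0008  0.0028  0.0001] [-0.41  0.41  0.08  1.77  0.72 -0.74] [ 0.08472135  0.21827154 -0.62690279]
```

View pics/m2.png

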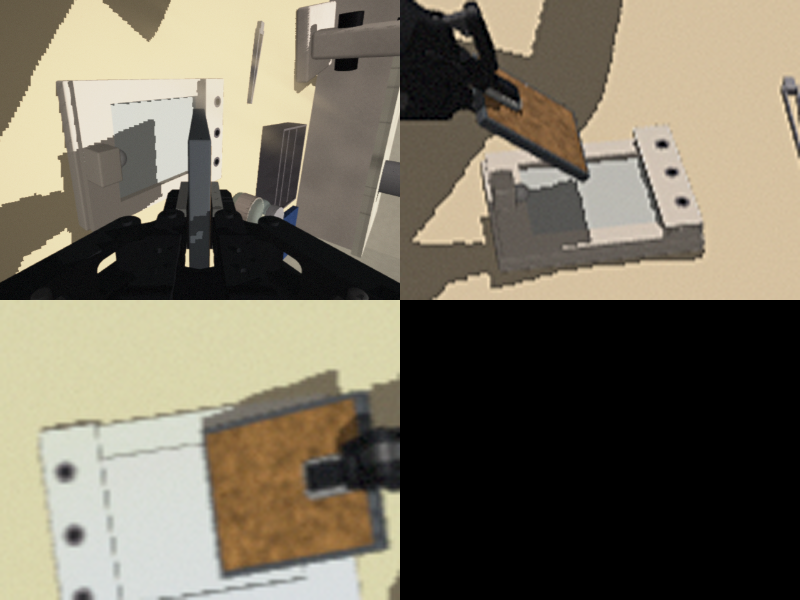

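View pics/w2.png

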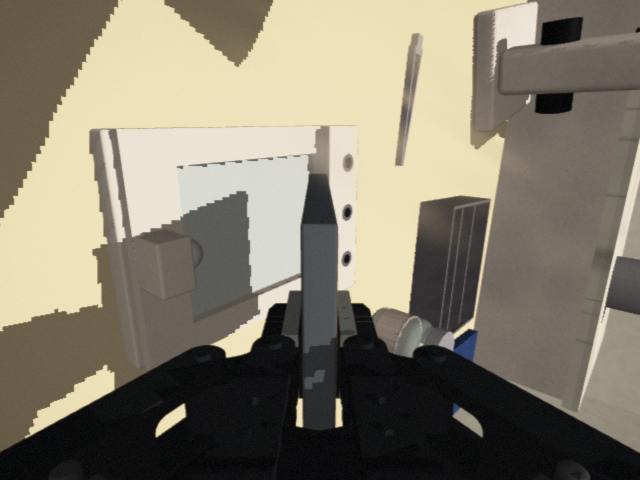

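The wrist view shows the plate edge-on and heading for the lip. The top view shows its lower end at crop (203,428) to (222,577) and its upper end at crop (360,396) to (387,548). I'll check the lateral offset and heading against the stage.

Run:
```python
from h import *
T=lambda u,v:(236+u*.3,173+(v-300)*.3)
a=np.radians(yaw);X=np.array([np.cos(a),np.sin(a)]);Y=np.array([-X[1],X[0]])
def f(u,v,z):
    d=onz("top",*T(u,v),z)[:2]-st;return np.array([d@X,d@Y])
l1,l2=f(203,428,.088),f(222,577,.088);u1,u2=f(360,396,.165),f(387,548,.165)
print(l1,l2,u1,u2,(l1+l2)/2,(u1+u2)/2,(l1-l2))
s=ctrl.sense();d=s["ee_pos"][:2]-st;print("tcp",d@X,d@Y)
E=.0786*R.from_quat(s["orientation"]).as_matrix()[:,2]+s["ee_pos"];d=E[:2]-st;print("E",d@X,d@Y,E[2])
# stage edges in this same image
for u,v,z in((40,430,.0385),(62,472,.0385),(74,535,.0385)):print(f(u,v,z))
```

```text
[-0.01149924 -0.04664689] [-0.01049485  0.04346233] [-0.10164032 -0.0412907 ] [-0.10419125  0.04455461] [-0.01099704 -0.00159228] [-0.10291578  0.00163196] [-0.00100439 -0.09010922]
tcp -0.07210870562287466 -0.0013998800917977491
E -0.012073624758930718 -0.0021903441335310424 0.08420177865301916
[ 0.09078638 -0.0666708 ]
[ 0.08056812 -0.03845754]
[0.07828332 0.00182741]
```

Run:
```python
from h import *
a=np.radians(yaw);X=np.array([np.cos(a),np.sin(a)]);Y=np.array([-X[1],X[0]])
G=lambda u,v:(236+(u-400)*.3,193+(v-300)*.3)
for u,v,z in((500,392,.024),(685,365,.024),(525,540,.024),(705,510,.024),(735,325,.024),(760,537,.024)):
    d=onz("top",*G(u,v),z)[:2]-st;print((d@X).round(4),(d@Y).round(4))
import cv2
im=cv2.imread("pics/top0.png");g=cv2.inRange(im,(135,135,135),(255,255,255))
c=max(cv2.findContours(g[185:290,240:355],0,1)[0],key=cv2.contourArea);r=cv2.minAreaRect(c)
print(r);p=np.array(r[0])+[240,185];d=onz("top",*p,.026)[:2]-st;print(d@X,d@Y)
```

```text
0.0571 -0.0454
-0.0618 -0.0462
0.0538 0.0499
-0.0613 0.0471
-0.097 -0.0673
-0.0933 0.0689
((55.950016021728516, 53.649993896484375), (65.76091766357422, 90.22681427001953), 81.8698959350586)
-0.000526952066525674 0.0016224948266022718
```

```bash
cat >> h.py <<'E'
a_=np.radians(97);st=st+.0014*np.array([-np.sin(a_),np.cos(a_)]);yaw=97.6
E
python3 - <<'E'
from h import *
print(rel(stage(-.0177,.0005,.0850),down(yaw+.3,-50)),rel(stage(-.0024,.0005,.0718),down(yaw+.3,-50)))
E
```

```text
[ 0.0129 -0.0101  0.2458 -0.0011  0.007  -0.0028] [ 0.0141 -0.0108  0.3132 -0.0011  0.007  -0.0028]
```

```bash
python3 -m inch '.013 -.01 .05 0 .007 -.003 -1;.013 -.01 .12 0 .007 -.003 -1;.013 -.01 .18 0 .007 -.003 -1;.013 -.01 .22 0 .007 -.003 -1;.013 -.01 .245 0 .007 -.003 -1;.013 -.01 .245 0 .007 -.003 -1;.013 -.01 .245 0 .007 -.003 -1'
python3 - <<'E'
from h import *
import cv2
print(rel(stage(-.0024,.0005,.0718),down(yaw+.3,-50)))
w=ctrl.snapshot("wrist");s=ctrl.snapshot("scene");t=ctrl.snapshot("top")
c=lambda im,x,y,w,h: cv2.resize(im[y:y+h,x:x+w],(400,300),interpolation=cv2.INTER_CUBIC)
cv2.imwrite("pics/m3.png",np.vstack([np.hstack([c(w,120,80,320,240),c(s,290,190,120,90)]),np.hstack([c(t,236,193,120,90),c(w,220,80,160,120)])]))
E
```

```text
t: 9.18
ee_pos: [0.5222, 0.121, 0.0836]
orientation: [-0.062, 0.905, 0.421, -0.03]
ft_force: [-0.2, -0.8, -0.9]
grip_width: 0.115
grip_force: 59.0
[-0.0031  0.003   0.0648 -0.0005 -0.0004 -0.0005]
```

View pics/m3.png

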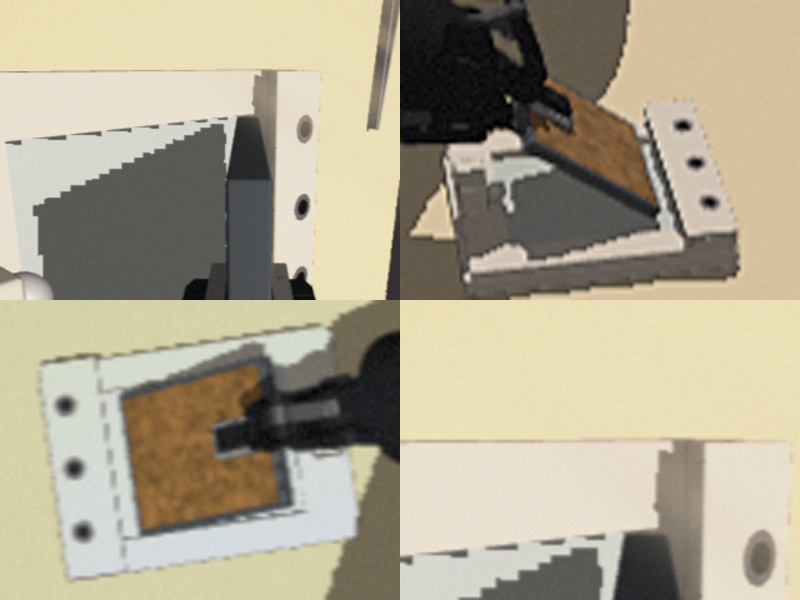

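```bash
python3 -m inch '-.005 .002 .02 0 0 0 -1;-.006 .003 .035 0 0 0 -1;-.006 .003 .05 0 0 0 -1;-.006 .003 .058 0 0 0 -1;-.006 .003 .058 0 0 0 -1;-.006 .003 .058 0 0 0 -1'
python3 - <<'E'
from h import *
print(rel(stage(-.0024,.0005,.0718),down(yaw+.3,-50)))
E
```

```text
t: 10.07
ee_pos: [0.5217, 0.1353, 0.0728]
orientation: [-0.062, 0.904, 0.421, -0.03]
ft_force: [-0.3, -0.1, -1.1]
grip_width: 0.108
grip_force: 59.0
[ 0.0019 -0.0002  0.0053 -0.0004 -0.0006 -0.0006]
```

```bash
python3 -m inch '0 0 .006 0 0 0 -1;0 0 .006 0 0 0 -1;0 0 .012 0 0 0 -1;0 0 .012 0 0 0 -1'
python3 - <<'E'
from h import *
import cv2
s=ctrl.sense();print(s["ft_force"])
w=ctrl.snapshot("wrist");s=ctrl.snapshot("scene");t=ctrl.snapshot("top")
c=lambda im,x,y,w,h: cv2.resize(im[y:y+h,x:x+w],(400,300),interpolation=cv2.INTER_CUBIC)
cv2.imwrite("pics/m4.png",np.vstack([np.hstack([c(w,120,80,320,240),c(s,290,190,120,90)]),np.hstack([c(t,236,193,120,90),c(w,220,80,160,120)])]))
E
```

```text
t: 10.58
ee_pos: [0.5215, 0.1375, 0.0708]
orientation: [-0.062, 0.905, 0.421, -0.03]
ft_force: [-1.0, -3.5, 1.0]
grip_width: 0.107
grip_force: 59.6
[-0.97714854 -3.53007584  1.00001862]
```

View pics/m4.png

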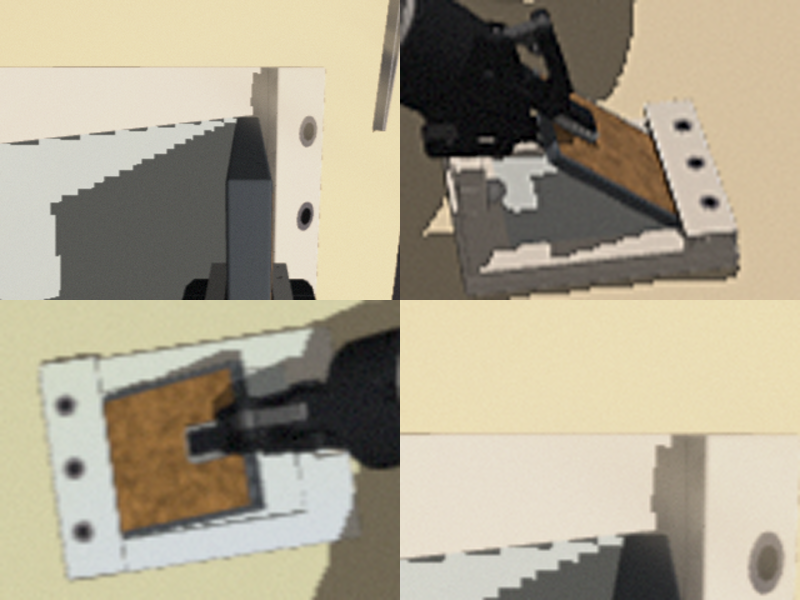

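Run:
```python
from h import *
a=np.radians(yaw);X=np.array([np.cos(a),np.sin(a)]);s=ctrl.sense();print("tcp x",(s["ee_pos"][:2]-st)@X)
print(rel(stage(-.0083,.0005,.0645),down(yaw+.3,-57)))
```

```text
tcp x -0.0013452763198815582
[ 0.0026 -0.031  -0.0042 -0.0395 -0.0004 -0.0006]
```

```bash
python3 -m inch '0 -.015 -.003 -.02 0 0 -1;0 -.03 -.003 -.0395 0 0 -1;0 -.03 -.003 -.0395 0 0 -1;0 -.03 -.003 -.0395 0 0 -1' && python3 -m inch '0 0 0 0 0 0 -.7;0 0 0 0 0 0 -.5;0 0 0 0 0 0 -.4;0 0 0 0 0 0 -.35;0 0 0 0 0 0 -.35;0 0 0 0 0 0 -.35' 20
```

```text
t: 11.22
ee_pos: [0.5219, 0.1319, 0.064]
orientation: [-0.06, 0.877, 0.476, -0.034]
ft_force: [-0.6, -0.6, -0.4]
grip_width: 0.101
grip_force: 59.1
t: 11.98
ee_pos: [0.5221, 0.1316, 0.0641]
orientation: [-0.06, 0.877, 0.476, -0.034]
ft_force: [0.4, 0.2, 0.3]
grip_width: 0.324
grip_force: 0.2
```

```bash
python3 -m inch '0 0 -.03 0 0 0 -.35;0 0 -.06 0 0 0 -.35;0 0 -.09 0 0 0 -.35;0 0 -.12 0 0 0 -.35;0 0 -.15 0 0 0 -.35;0 0 -.2 0 0 0 -.35;0 0 -.3 0 0 0 -.35;0 0 -.4 0 0 0 -.5;0 0 -.4 0 0 0 -.7;0 0 -.4 0 0 0 -1;0 0 -.4 0 0 0 -1'
python3 - <<'E'
from h import *
import cv2
t=ctrl.snapshot("top");s=ctrl.snapshot("scene")
c=lambda im,x,y,w,h: cv2.resize(im[y:y+h,x:x+w],(400,300),interpolation=cv2.INTER_CUBIC)
cv2.imwrite("pics/m5.png",np.hstack([c(s,290,190,120,90),c(t,236,193,120,90)]))
print(rel(stage(-.045,0,.15),down(yaw)),ctrl.sense()["q"].round(2))
E
```

```text
t: 13.35
ee_pos: [0.5356, 0.0327, 0.1289]
orientation: [-0.06, 0.876, 0.477, -0.035]
ft_force: [-0.1, 0.1, -0.2]
grip_width: 0.001
grip_force: 0.0
[-0.      0.1712  0.1355  0.3171 -0.0022  0.0013] [-0.49  0.58  0.21  1.93  0.74 -0.93]
```

View pics/m5.png

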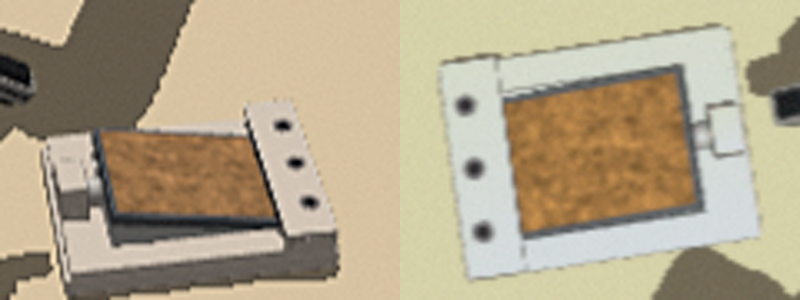

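```bash
python3 -m inch '0 .05 .0 .06 0 0 -1;0 .1 .02 .12 0 0 -1;0 .15 .04 .18 0 0 -1;0 .17 .08 .24 0 0 -1;0 .17 .13 .3 0 0 -1;0 .17 .135 .317 -.002 0 -1;0 .17 .135 .317 -.002 0 -1;0 .17 .135 .317 -.002 0 -1'
python3 - <<'E'
from h import *
print(rel(stage(-.035,0,.055),down(yaw)),rel(stage(-.035,0,.024),down(yaw)))
E
```

```text
t: 14.45
ee_pos: [0.5274, 0.0928, 0.1498]
orientation: [-0.067, 0.998, 0.0, 0.001]
ft_force: [1.0, -0.2, -0.5]
grip_width: -0.002
grip_force: 0.0
[8.00e-04 3.79e-02 3.16e-01 1.00e-04 5.00e-04 8.00e-04] [9.000e-04 3.790e-02 4.194e-01 1.000e-04 5.000e-04 8.000e-04]
```

```bash
python3 -m inch '0 .038 .1 0 0 0 -1;0 .038 .2 0 0 0 -1;0 .038 .3 0 0 0 -1;0 .038 .33 0 0 0 -1;0 .038 .35 0 0 0 -1;0 .038 .365 0 0 0 -1;0 .038 .375 0 0 0 -1;0 .038 .385 0 0 0 -1;0 .038 .395 0 0 0 -1;0 .038 .395 0 0 0 -1'
```

```text
t: 15.7
ee_pos: [0.5261, 0.1043, 0.031]
orientation: [-0.068, 0.998, -0.0, 0.001]
ft_force: [-1.5, -0.3, -0.4]
grip_width: 0.0
grip_force: 0.0
```

```bash
python3 -m inch '0 0 .01 0 0 0 -1;0 0 .015 0 0 0 -1;0 0 .02 0 0 0 -1;0 0 .023 0 0 0 -1;0 0 .023 0 0 0 -1' && python3 -m inch '0 0 -.15 0 0 0 -1;0 0 -.3 0 0 0 -1;0 0 -.4 0 0 0 -1;0 -.2 -.5 0 0 0 -1;0 -.4 -.5 0 0 0 -1;0 -.5 -.5 0 0 0 -1;0 -.5 -.5 0 0 0 -1'
python3 - <<'E'
from h import *
import cv2
t=ctrl.snapshot("top");s=ctrl.snapshot("scene")
c=lambda im,x,y,w,h: cv2.resize(im[y:y+h,x:x+w],(400,300),interpolation=cv2.INTER_CUBIC)
cv2.imwrite("pics/m6.png",np.hstack([c(s,290,190,120,90),c(t,236,193,120,90)]))
E
```

```text
t: 16.32
ee_pos: [0.5264, 0.1043, 0.026]
orientation: [-0.068, 0.998, -0.0, 0.001]
ft_force: [-3.0, -0.4, 6.1]
grip_width: 0.002
grip_force: 3.1
t: 17.2
ee_pos: [0.5466, -0.0465, 0.1747]
orientation: [-0.066, 0.998, -0.0, 0.001]
ft_force: [0.6, 0.6, 1.5]
grip_width: -0.002
grip_force: 0.0
```

View pics/m6.png

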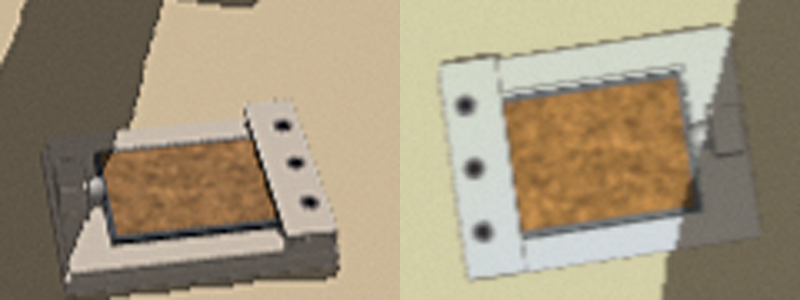

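The plate lies flat below the side walls with the chrome ball above its end, crop (95,187). The press met it at z = 26 mm, which is exactly the height of its top when home. I'm handing in.

```bash
python3 -c "
from cell import ctrl
print(ctrl.finish_job())"
```

```text
the job is handed in; nothing more can be done
None
```

I loaded the plate cork face up, with one end under the lip and the other pressed past the catch, and handed the job in at about 17 s; the last pictures and the press height show it flat on the pocket floor, but the hand-in gave no verdict.

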